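# Pin the shaker's platform for transport

### The arm

A 6-joint arm with a two-finger parallel gripper is mounted at the origin on the work surface. World frame = base frame: x ahead of the robot, y to its left, z up, the work surface at z = 0. Lengths are in m, angles in rad, forces in N, time in s.
With the tool pointing down it reaches from about 0.3 to 0.875 m from the base axis. Payload 6.4 kg.
Tool frame: the origin (TCP) lies between the finger pads; the fingertips stand ctrl.tip_extent ahead of it and the grasp point (between the pads) is the TCP (ctrl.tip_extent is the distance from the TCP to the fingertips, in m); z points along the fingers, y is the line along which they close (so a half turn about z gives the same grasp; the last joint's range is limited). The gripper opens to 85 mm and grips with 20 to 120 N. Pads are 22 mm wide; open, the fingers measure 114 mm over their backs; the gripper's body (76 mm by 85 mm) begins 54 mm behind the grasp point. The pads swing forward as they close: fully open they stand 13 mm farther back than shut.
Start: joints at [0.942, 0.181, 1.607, -0, 1.354, -0.206], TCP at [0.236, 0.524, 0.25] pointing down, gripper open.
Joint ranges: [-2.99, 2.99], [-0.89, 2.07], [0.3, 2.58], [-1.14, 4.28], [0, 2.63], [-3.12, 3.12]. Speed limits (rad/s): [2.57, 2.57, 3.01, 3.14, 3.14, 3.14].

### API

Orientations are given as a unit quaternion [w, x, y, z].
In Python, from bench import ctrl gives the robot as it stands.
- The arm moves only by the tool send_rows, never from a script. Its arguments are lists of equal length, an entry for each row: "dr": the turn, a rotation vector about the tool's x, y, z in units of 6 degrees (1.0 is 6 degrees), a list of three; "xyz": the shift along the tool's x, y, z in cm, a list of three; "jaw": the opening in per cent of the stroke, from 0 (shut) to 100 (fully open). In form: {"dr": [[wx, wy, wz], ...], "xyz": [[dx, dy, dz], ...], "jaw": [jaw, ...]}. A call has exactly 8 rows; each row is the pose to reach, as a shift and turn from the pose commanded when the call began, along the tool's axes at that moment; what a row does not reach only later rows make up. A row lasts 1/8 s, in which the tool goes at most 62.5 mm and 10.7 degrees, less where a joint would pass 70% of its speed; a pose out of reach is approached as far as the arm can. A call with a gripper value outside its range is refused whole. The fingers move at their own pace and stop on an object; the grip force is fixed at half the most. Time passes only in rows, so rows that repeat a pose let the fingers close, or fill a call up. It gives the time, the measured TCP pose, the force, the opening and the grip force at its end, in the units of the state.
- ctrl.get_obs(): the state, without advancing time (a new reading comes with each control period).
- ctrl.camera(name): name is "scene" or "side" or "wrist"; returns the picture (480x640x3 uint8, red, green, blue); there is no depth.
- ctrl.calibration(name): a dict with "camera_matrix" (3x3 intrinsics, pixels), "world_from_camera" (4x4, takes a point from camera to world coordinates). Camera axes: x right, y up, looking along -z (the intrinsics and any distortion apply to the point x, -y, -z); pixel columns grow to the right and rows downward; lengths in m; the calibration is good to about 2 mm. A picture is of the moment at which its call begins: read the wrist's pose just before it. calibration takes no time and is no camera call; for the wrist camera it gives the pose at the moment of the call.
- ctrl.hand_in(): hands the job in; it is judged then, once.
The state is a dict: "time_s": time; "q": joint angles; "dq": joint speeds; "joint_efforts": joint torques, N m; "eef_pos": TCP position; "eef_rot": TCP orientation; "wrist_force": force on the tool from outside, world axes, zero at the start; "torque": the same for the moment, N m; "opening": opening from 0.0 (shut) to 1.0 (fully open); "grasp_force": force on a finger pad.
Only numpy, scipy, OpenCV 4.12 (cv2) and the standard library are available. Lean on these libraries where they do the work, as an engineer would, in place of code of your own. Each camera call takes 0.05 s, during which the arm holds its last target. There are 200 camera calls.

### The job

Lock the laboratory shaker for transport: take the locking pin with the plain round grip from the pin stand and pass it down through the clevis at the shaker's front, through the upper ear, the eye of the platform's tongue trapped between the ears, and the lower ear, until its collar sits fully home on the upper ear. The platform has drifted aside, so feel for the eye and carry it over the lower hole with the pin; never force the pin or lean on the shaker, and leave the other pins and everything else on the bench where they are.

Things in the scene. Friction and masses are not known exactly. Their poses are not given: they have to be found in the camera images.
- pin: Locking pin, steel, about 90 g, standing upright in one of the stand's three holes (any of them). Origin on its axis at the underside of its collar, z up along the axis towards the grip. Above the origin: collar 22 mm diameter, 4 mm thick, then a plain upright cylinder grip 16 mm diameter from 4 to 36 mm. Below: round shaft 10 mm diameter, 46 mm long, whose last 8 mm taper to a 8 mm flat nose.
- pin_tip (a point): Centre of the locking pin's nose, 46 mm below the collar's underside.
- stand: White plastic block 170 x 50 x 55 mm, fixed, left or right of the shaker; origin at the centre of its underside, x along its length. Three 12.5 mm holes straight down through it, at x = -55, 0 and +55 mm; a pin stands in each, hanging by its collar on the top face 55 mm above the table.
- ball_pin: Another pin in the stand, not wanted: 8 mm shaft, same collar, 24 mm ball for a grip, its top 36 mm above the stand. Origin at its collar's underside.
- tee_pin: Another pin in the stand, not wanted: 8 mm shaft, same collar, crossbar 36 x 10 mm for a grip, its top 31 mm above the stand. Origin at its collar's underside.
- shaker: Fixed white lab shaker, 240 mm wide; a steel clevis stands out of its front, towards the robot. Origin on the table straight below the lower ear's round hole; x from clevis into shaker, y along the slot, z up. Clevis: U of 8 mm plate open to +x, ears y -27 to +59 mm, front web x -40 to -32 mm. Platform top z 76 mm from x 85 mm on; on it a blue tube rack, top 150 mm, from x 210 mm on.
- clevis_seat (a point): Point on the upper ear's top face, z 71 mm, straight above the lower hole: the pin's collar underside must rest here. Axes as the shaker's. Pressing or dragging with the pin up to about 15 N is harmless; more than 40 N, even for an instant (a hard landing), on the clevis or tongue damages it.
- tipbox: Bystander: pipette tip box 85 x 120 x 58 mm, on the other side of the shaker from the stand; origin at the centre of its underside.
- dish: Bystander: closed petri dish 92 mm diameter, 18 mm high, lying right of the clevis; origin under its centre.
- tuberack: Bystander: orange tube rack 90 x 60 x 28 mm, lying left of the clevis; origin under its centre.
- bottle: Bystander: clear jar with a blue cap, 60 mm diameter, 100 mm high, left of the shaker; origin under its centre.
- beaker: Bystander: glass beaker 68 mm diameter, 85 mm high, right of the shaker; origin under its centre.
- lower_hole (a point): Centre of the mouth of the lower ear's round hole, 12.5 mm diameter, right through; the lower ear is 8 mm thick, its top at z 45 mm. A nose in the eye but off this hole stops here, at z 45 mm, and can then drag the tongue along y until it is over the hole.
- slot_mid (a point): Centre of the slot in the upper ear, on its top face (z 71 mm; ear 8 mm thick, underside z 63 mm). Slot 12.5 mm wide in the shaker's x and 47 mm long in its y: y -7.5 to +39.5 mm from the lower hole.
- tongue_level (a point): Fixed point of the clevis, 17 mm off the lower hole in shaker's +y, at the tongue's top, z 59 mm. The steel tongue (platform's lug), z 49 to 59 mm, slides along y only, drag about 4 N, stays where left. Its eye, 12.5 mm round, in line with the slot, starts unmeasured 4 to 30 mm on the +y side of the lower hole; a nose over 2.5 mm off it stops at z 59. Tongue always covers the lower hole.
Mind the look-alikes: they are no part of the job. Leave any red look-alike of the pin alone.

How it is judged:
On the way, in this order (a step that is already met when the one before it is completed fails the run):
1. the locking pin is lifted clear out of the stand (height (world z) of pin_tip above 0.06 m), for 0.1 s.
2. the pin's nose is inside the slot of the upper ear (z of pin_tip in the frame of clevis_seat between -0.04 and -0.004 m and x of pin_tip in the frame of clevis_seat between -0.007 and 0.007 m and y of pin_tip in the frame of clevis_seat between -0.009 and 0.041 m), for 0.1 s.
At the end, for the whole second after the job is handed in: The locking pin stands upright (within 0.1 rad) and at rest through both ears and the eye, over the lower hole within 6 mm at collar and nose, its collar home on the upper ear within 3 mm, and released (z of pin in the frame of clevis_seat between -0.003 and 0.003 m and horizontal distance between each of pin, pin_tip and clevis_seat below 0.006 m and angle between pin's own z axis and vertical below 0.1 rad and linear speed of pin below 0.02 m/s); the robot touches nothing.
It fails at once if the pin presses on the shaker (clevis, tongue) with more than 40 N (contact force between pin and shaker above 40 N).
It fails at once if the robot strikes or pushes the shaker with more than 20 N (contact force between any of the fingers, the arm and shaker above 20 N).
It fails at once if another pin is taken out of its hole or disturbed by more than 25 mm (distance of any of ball_pin, tee_pin from where it was at the start of the episode above 0.025 m).
It fails at once if a bystander is moved by more than 30 mm (distance of any of tipbox, dish, tuberack, bottle, beaker from where it was at the start of the episode above 0.03 m).
It also fails if it takes over 61 s, if anything falls off the work surface, if the arm or the gripper's body presses on something with over 40 N, if the wrist force passes 120 N, or if a joint passes its speed limit or range.

## Working session

There is one attempt and no reset: what is moved stays moved. The work goes in short steps, Python scripts to look and compute and a tool call to move; the robot and the scene stay as the last step left them, time stands still between calls to the robot, and variables do not carry over. Pictures are saved under pics/ and viewed, at most 10 in all, crops included, and the job is handed in when it is done.

Besides the shell and the picture viewer there is one more tool, called in YAML: its name, and indented under it one key for each argument. send_rows: Moves the arm, as the interface text tells. Its arguments: {"type":"object","properties":{"dr":{"type":"array","items":{"type":"array","items":{"type":"number"}}},"xyz":{"type":"array","items":{"type":"array","items":{"type":"number"}}},"jaw":{"type":"array","items":{"type":"number"}}},"required":["dr","xyz","jaw"]}

```bash
ls; mkdir -p pics; cat > h.py <<'E'
import numpy as np, cv2
from bench import ctrl
from scipy.spatial.transform import Rotation as R
def ray(cal,u,v):
    K=np.array(cal["camera_matrix"]);T=np.array(cal["world_from_camera"])
    d=np.linalg.inv(K)@[u,v,1]; d=T[:3,:3]@[d[0],-d[1],-d[2]]
    return T[:3,3],d
def onz(cal,u,v,z):
    o,d=ray(cal,u,v); return o+d*(z-o[2])/d[2]
def snap(name,fn):
    cal=ctrl.calibration(name); im=ctrl.camera(name); cv2.imwrite('pics/'+fn,im[:,:,::-1]); return cal,im
def tool(cur,tgt): # shift in tool axes, cm
    return R.from_quat(np.roll(cur["eef_rot"],-1)).inv().apply(np.array(tgt)-cur["eef_pos"])*100
E
python3 - <<'E'
from h import *
for n in("scene","side","wrist"):
    c,_=snap(n,n+'0.png'); print(n,np.round(c["world_from_camera"],3).tolist(),np.round(c["camera_matrix"],1).tolist(),[k for k in c])
o=ctrl.get_obs();print(o,ctrl.tip_extent)
a=cv2.imread('pics/scene0.png')
E
```

```text
pics
scene [[0.132, -0.539, 0.832, 1.218], [0.991, 0.074, -0.109, -0.06], [-0.003, 0.839, 0.544, 0.535], [0.0, 0.0, 0.0, 1.0]] [[455.3, 0.0, 312.6], [0.0, 455.3, 232.4], [0.0, 0.0, 1.0]] ['camera_matrix', 'world_from_camera']
side [[-0.949, 0.186, -0.254, 0.31], [-0.315, -0.582, 0.75, 0.73], [-0.009, 0.792, 0.611, 0.636], [0.0, 0.0, 0.0, 1.0]] [[524.6, 0.0, 312.9], [0.0, 524.6, 245.6], [0.0, 0.0, 1.0]] ['camera_matrix', 'world_from_camera']
wrist [[0.41, -0.875, -0.257, 0.17], [0.912, 0.393, 0.116, 0.554], [-0.001, -0.282, 0.959, 0.374], [0.0, 0.0, 0.0, 1.0]] [[345.3, 0.0, 317.0], [0.0, 345.3, 237.5], [0.0, 0.0, 1.0]] ['camera_matrix', 'world_from_camera']
{'time_s': 0.15, 'q': array([ 9.41695078e-01,  1.81402728e-01,  1.60777004e+00, -3.08050318e-05,
        1.35378158e+00, -2.06288360e-01]), 'dq': array([-0.00038383, -0.00398126, -0.00434241, -0.00092017,  0.00016771,
       -0.00085653]), 'joint_efforts': array([ 1.35048340e-03, -4.45264256e+01, -3.51689565e+01, -2.62244403e-04,
        5.91689284e-03,  9.05669890e-05]), 'eef_pos': array([0.23568859, 0.52404651, 0.24957689]), 'eef_rot': array([-2.62442661e-04,  2.09831938e-01,  9.77737232e-01, -6.28412873e-04]), 'wrist_force': array([-1.24871341, -0.02497055,  0.35464933]), 'torque': array([-0.0143299, -0.0039153, -0.0242353]), 'grasp_force': 0.0, 'opening': 0.9996078108698033} 0.019
```

View pics/scene0.png

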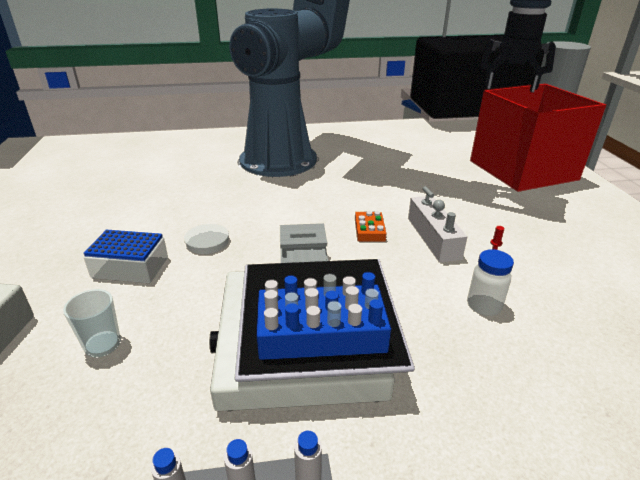

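View pics/side0.png

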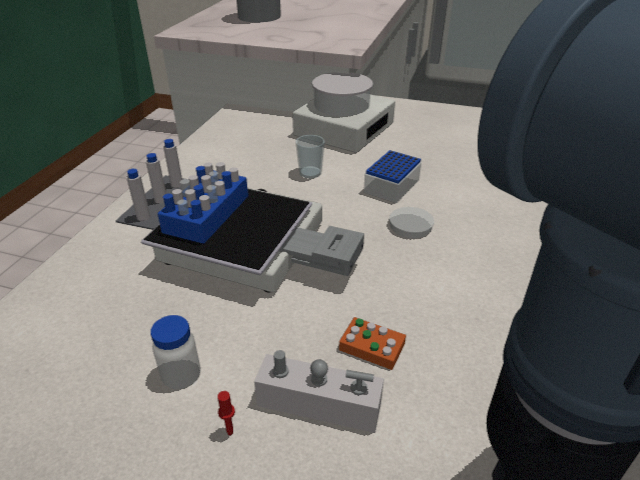

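The side picture shows the plain pin at (279,352) on the stand's far end, the ball at (319,368) and the tee at (359,377). The slot is at about (337,241). In the scene picture the plain pin's top is at (450,214) and the slot at (303,235).

```bash
python3 - <<'E'
from h import *
s=ctrl.calibration("side");c=ctrl.calibration("scene")
P=lambda *a:print(a[0],np.round(a[1],4))
P('pin side',onz(s,279,353,.091));P('pin scene',onz(c,450.5,215,.091))
P('ball side',onz(s,319,368,.079));P('tee',onz(s,359,377,.081));P('tee sc',onz(c,428,191,.081));P('ball sc',onz(c,438,205,.079))
P('slot side',onz(s,337,241,.071));P('slot sc',onz(c,303,235,.071))
# clevis top corners
for n,uv in {'sc':[(280,227),(325,226),(281,250),(328,249)],}.items():
  for q in uv:P(q,onz(c,*q,.071))
for q in [(333,227),(364,238),(349,264)]:P(q,onz(s,*q,.071))
for n,x,y,w,h,f in(('scene',265,215,80,60,5),('side',285,215,90,65,5)):
  cv2.imwrite(f'pics/crop_{n}.png',cv2.resize(cv2.imread(f'pics/{n}0.png')[y:y+h,x:x+w],None,fx=f,fy=f,interpolation=2))
a=[cv2.imread(f'pics/crop_{n}.png') for n in('scene','side')]
m=np.zeros((325,860,3),np.uint8);m[:300,:400]=a[0];m[:,410:]=a[1];cv2.imwrite('pics/crops.png',m[:,:800+60][:, :860]); cv2.imwrite('pics/crops.png',cv2.resize(m,(790,298)))
E
```

```text
pin side [0.5058 0.2995 0.091 ]
pin scene [0.5143 0.297  0.091 ]
ball side [0.4498 0.2978 0.079 ]
tee [0.3951 0.2973 0.081 ]
tee sc [0.3964 0.296  0.081 ]
ball sc [0.454  0.2968 0.079 ]
slot side [0.5084 0.0107 0.071 ]
slot sc [0.5147 0.0144 0.071 ]
(280, 227) [ 0.4811 -0.0259  0.071 ]
(325, 226) [0.4893 0.0597 0.071 ]
(281, 250) [ 0.5575 -0.0297  0.071 ]
(328, 249) [0.5657 0.0531 0.071 ]
(333, 227) [ 0.5274 -0.0282  0.071 ]
(364, 238) [ 0.4647 -0.0126  0.071 ]
(349, 264) [0.4711 0.0662 0.071 ]
```

View pics/crops.png

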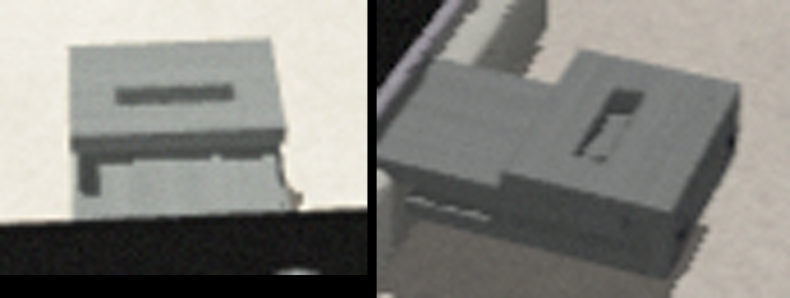

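send_rows:
  dr:
    - [0,0,-0.4]
    - [0,0,-1]
    - [0,0,-1.6]
    - [0,0,-2.2]
    - [0,0,-2.8]
    - [0,0,-3.2]
    - [0,0,-3.2]
    - [0,0,-3.2]
  xyz:
    - [-3,-1,0]
    - [-9,-2.5,0]
    - [-15,-4,1]
    - [-21,-5.8,2]
    - [-27,-7.5,3.5]
    - [-32,-9,4.5]
    - [-34.2,-9.4,5]
    - [-34.2,-9.4,5]
  jaw: [100,100,100,100,100,100,100,100]

```text
time_s: 1.15
eef_pos: [0.5098, 0.2974, 0.1995]
eef_rot: [-0.001, 0.045, 0.999, -0.0]
wrist_force: [0.0, 0.4, 0.1]
opening: 1.001
grasp_force: 0.0
```

```bash
python3 - <<'E'
from h import *
o=ctrl.get_obs();print(o["time_s"],o["eef_pos"],o["eef_rot"])
c,im=snap("wrist","w1.png")
K=c["camera_matrix"];print(np.round(c["world_from_camera"],3))
E
```

```text
1.15 [0.50976742 0.29743307 0.19952745] [-6.91213880e-04  4.52433055e-02  9.98975748e-01 -1.42278011e-04]
[[ 0.09  -0.956 -0.281  0.438]
 [ 0.996  0.086  0.025  0.304]
 [ 0.    -0.282  0.96   0.324]
 [ 0.     0.     0.     1.   ]]
```

View pics/w1.png

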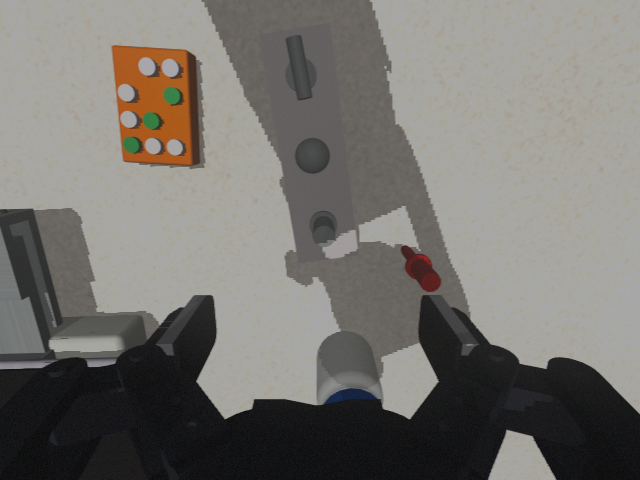

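The wrist picture shows the plain pin's top at about (324,235), and the ball at (312,155). The red look-alike is at (430,280) and the jar cap is at the bottom, near (350,395).

```bash
python3 - <<'E'
from h import *
c=ctrl.calibration("wrist")
for n,u,v,z in(('pintop',324.5,236,.091),('collar',322,225,.059),('ball',312,155,.079),('redtop',431,282,.09),('redtop z.06',431,282,.06),('jarcap front',350,392,.1),('jar bottomfront',345,338,0.075),('jar0',345,338,0.0)):
  print(n,np.round(onz(c,u,v,z),4))
im=cv2.imread('pics/w1.png')
cv2.imwrite('pics/w1c.png',cv2.resize(im[190:310,270:450],None,fx=4,fy=4,interpolation=2))
# red & bottle by side/scene
s=ctrl.calibration("side")
print(onz(s,172,330,.1),onz(ctrl.calibration("scene"),495,262,.1), onz(s,225,395,.09), onz(s,229,433,0.0))
E
```

```text
pintop [0.5048 0.3043 0.091 ]
collar [0.5048 0.303  0.059 ]
ball [0.4493 0.3005 0.079 ]
redtop [0.5472 0.3796 0.09  ]
redtop z.06 [0.5612 0.3892 0.06  ]
jarcap front [0.6304 0.3138 0.1   ]
jar bottomfront [0.5982 0.314  0.075 ]
jar0 [0.6466 0.3167 0.    ]
[0.6591706  0.31377265 0.1       ] [0.67823969 0.30384401 0.1       ] [0.5456942  0.38272477 0.09      ] [0.55211403 0.37986067 0.        ]
```

View pics/w1c.png

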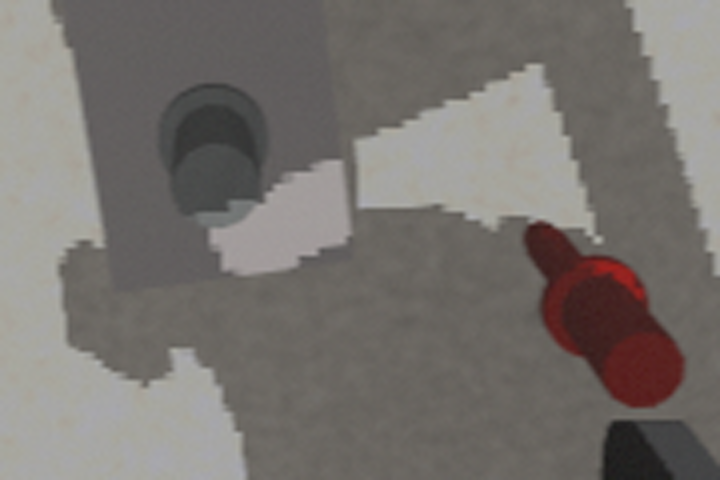

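send_rows:
  dr:
    - [0,0,0]
    - [0,0,0]
    - [0,0,0]
    - [0,0,0]
    - [0,0,0]
    - [0,0,0]
    - [0,0,0]
    - [0,0,0]
  xyz:
    - [0.5,0.5,0]
    - [0.5,0.5,4]
    - [0.5,0.5,8]
    - [0.5,0.5,11]
    - [0.5,0.5,12]
    - [0.5,0.5,12]
    - [0.5,0.5,12]
    - [0.5,0.5,12]
  jaw: [60,60,60,60,60,40,10,0]

```text
time_s: 2.2
eef_pos: [0.5056, 0.3039, 0.0822]
eef_rot: [0.001, 0.044, 0.999, 0.0]
wrist_force: [-1.3, -2.7, 7.0]
opening: 0.168
grasp_force: 58.7
```

send_rows:
  dr:
    - [0,0,0]
    - [0,0,0]
    - [0,0,0]
    - [0,0,0]
    - [0,0,0]
    - [0,0,0]
    - [0,0,0]
    - [0,0,0]
  xyz:
    - [0,0,0]
    - [0,0,0]
    - [0,0,0]
    - [0,0,0]
    - [0,0,0]
    - [0,0,0]
    - [0,0,0]
    - [0,0,0]
  jaw: [0,0,0,0,0,0,0,0]

```text
time_s: 3.2
eef_pos: [0.5056, 0.3039, 0.0822]
eef_rot: [0.001, 0.044, 0.999, 0.0]
wrist_force: [-1.8, -2.6, 7.0]
opening: 0.167
grasp_force: 58.7
```

send_rows:
  dr:
    - [0,0,0]
    - [0,0,0]
    - [0,0,0]
    - [0,0,0]
    - [0,0,0]
    - [0,0,0]
    - [0,0,0]
    - [0,0,0]
  xyz:
    - [0,0,-1.5]
    - [0,0,-5]
    - [0,0,-10]
    - [-0.5,-4,-12]
    - [-1,-10,-12]
    - [-1.7,-16,-12]
    - [-2.4,-22,-12]
    - [-2.7,-28,-12]
  jaw: [0,0,0,0,0,0,0,0]

```text
time_s: 4.2
eef_pos: [0.5074, 0.0207, 0.2019]
eef_rot: [0.001, 0.044, 0.999, -0.0]
wrist_force: [1.9, 0.3, -0.4]
opening: 0.164
grasp_force: 58.8
```

send_rows:
  dr:
    - [0,0,0]
    - [0,0,0]
    - [0,0,0]
    - [0,0,0]
    - [0,0,0]
    - [0,0,0]
    - [0,0,0]
    - [0,0,0]
  xyz:
    - [0,-0.6,0]
    - [0,-0.6,0]
    - [0,-0.6,0]
    - [0,-0.6,0]
    - [0,-0.6,0]
    - [0,-0.6,0]
    - [0,-0.6,0]
    - [0,-0.6,0]
  jaw: [0,0,0,0,0,0,0,0]

```text
time_s: 5.2
eef_pos: [0.5065, 0.0165, 0.2003]
eef_rot: [-0.0, 0.044, 0.999, 0.0]
wrist_force: [0.9, -0.4, -1.0]
opening: 0.168
grasp_force: 58.9
```

```bash
python3 - <<'E'
from h import *
o=ctrl.get_obs();print(o["time_s"],o["eef_pos"],o["eef_rot"])
c,im=snap("wrist","w2.png")
np.savez('w2.npz',K=c["camera_matrix"],T=c["world_from_camera"])
for z in(-.0732,): # predicted nose pixel
  K=np.array(c["camera_matrix"]);p=np.linalg.inv(c["world_from_camera"])@np.r_[o["eef_pos"]+[0,0,z],1];q=K@[p[0],-p[1],-p[2]];print(q[:2]/q[2])
cv2.imwrite('pics/w2c.png',cv2.resize(im[120:320,200:460,::-1],None,fx=3,fy=3,interpolation=2))
E
```

```text
5.2 [0.50653587 0.01649877 0.2002613 ] [-3.94426635e-05  4.38503357e-02  9.99038111e-01  9.75120335e-06]
[316.68479242 259.40570375]
```

View pics/w2c.png

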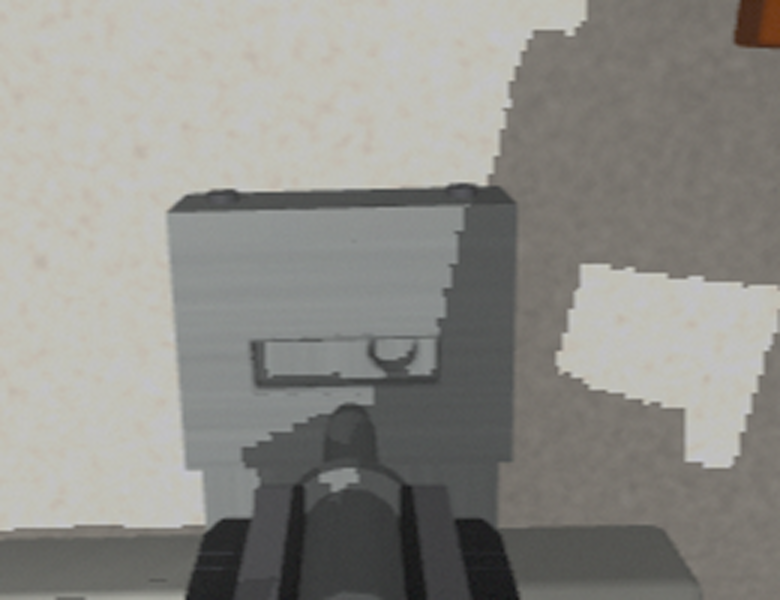

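The crop shows the slot from (252,339) to (438,385) and the eye visible through it at about (393,350), on the +y side. The nose is at about (351,420), where I predicted it.

```bash
python3 - <<'E'
from h import *
d=np.load('w2.npz');c=dict(camera_matrix=d['K'],world_from_camera=d['T'])
f=lambda u,v,z:onz(c,200+(u+.5)/3-.5,120+(v+.5)/3-.5,z)
q=[f(*p,.071) for p in[(252,340),(438,338),(438,383),(256,386)]]
sm=np.mean(q,0);e=f(393,350,.059);e2=f(370,350,.059);e3=f(417,350,.059)
l=f(168,210,.071),f(516,205,.071),f(513,462,.071),f(186,468,.071)
yy=l[1]-l[0];print('yaw',np.degrees(np.arctan2(-yy[0],yy[1])),np.linalg.norm(yy), 'slot',np.linalg.norm(q[1]-q[0]),np.linalg.norm(q[3]-q[0]))
yd=q[1]-q[0]+q[2]-q[3];yd/=np.linalg.norm(yd);print('slot yaw',np.degrees(np.arctan2(-yd[0],yd[1])))
nose=f(351,421,.1271)
print('corners',np.round(q,4),'clevis',np.round(l,4));print('slotmid',sm,'eye',e,'d',e2,e3,'nose',nose)
a=np.radians(-5);Y=np.array([-np.sin(a),np.cos(a),0]);X=np.array([np.cos(a),np.sin(a),0])
h=sm-.016*Y;print('hole',h,'from clevis edges', (l[0]+l[3])/2+.027*Y,(l[1]+l[2])/2-.059*Y)
print('eye along y from hole',(e-h)@Y,'x',(e-h)@X)
E
```

```text
yaw -4.16297975700925 0.08543776291695776 slot 0.047365536395960445 0.012349170596303315
slot yaw -4.176725394179396
corners [[ 0.5034 -0.0086  0.071 ]
 [ 0.507   0.0387  0.071 ]
 [ 0.519   0.0379  0.071 ]
 [ 0.5157 -0.0089  0.071 ]] clevis [[ 0.4686 -0.0253  0.071 ]
 [ 0.4748  0.0599  0.071 ]
 [ 0.5426  0.0562  0.071 ]
 [ 0.5368 -0.0299  0.071 ]]
slotmid [0.51127764 0.01476563 0.071     ] eye [0.5126867 0.0272089 0.059    ] d [0.51215131 0.02107958 0.059     ] [0.51324538 0.0336049  0.059     ] nose [0.50690416 0.0164555  0.1271    ]
hole [ 0.50988314 -0.00117348  0.071     ] from clevis edges [ 0.5050644  -0.00074229  0.071     ] [ 0.50358067 -0.00072258  0.071     ]
eye along y from hole 0.02851872320711669 x 0.00031919858234566353
```

send_rows:
  dr:
    - [0,0,0]
    - [0,0,0]
    - [0,0,0]
    - [0,0,0]
    - [0,0,0]
    - [0,0,0]
    - [0,0,0]
    - [0,0,0]
  xyz:
    - [-0.5,1.1,0]
    - [-0.5,1.1,2]
    - [-0.5,1.1,3.5]
    - [-0.5,1.1,4.5]
    - [-0.5,1.1,5]
    - [-0.5,1.1,5]
    - [-0.5,1.1,5]
    - [-0.5,1.1,5]
  jaw: [0,0,0,0,0,0,0,0]

```text
time_s: 6.25
eef_pos: [0.5128, 0.0269, 0.1508]
eef_rot: [0.0, 0.044, 0.999, -0.0]
wrist_force: [0.7, -0.2, -0.3]
opening: 0.167
grasp_force: 58.9
```

```bash
python3 - <<'E'
from h import *
o=ctrl.get_obs();print(o["time_s"],o["eef_pos"],o["eef_rot"],o["wrist_force"])
c,im=snap("wrist","w3.png")
np.savez('w3.npz',K=c["camera_matrix"],T=c["world_from_camera"])
K=np.array(c["camera_matrix"])
for w in(o["eef_pos"]+[0,0,-.0732],[.5127,.0272,.059],[.51128,.01477,.071]):
  p=np.linalg.inv(c["world_from_camera"])@np.r_[w,1];q=K@[p[0],-p[1],-p[2]];q=q[:2]/q[2];print(q,(q-[240,160])*5)
cv2.imwrite('pics/w3c.png',cv2.resize(im[160:280,240:400,::-1],None,fx=5,fy=5,interpolation=2))
E
```

```text
6.25 [0.51283569 0.02691537 0.15080317] [ 4.88286847e-04  4.38864313e-02  9.99036405e-01 -6.43975310e-05] [ 0.65535512 -0.16933551 -0.33160495]
[316.69066588 259.25728417] [383.45332939 496.28642083]
[317.11061611 249.33004006] [385.55308056 446.65020031]
[297.18361859 254.89178398] [285.91809294 474.45891991]
```

View pics/w3c.png

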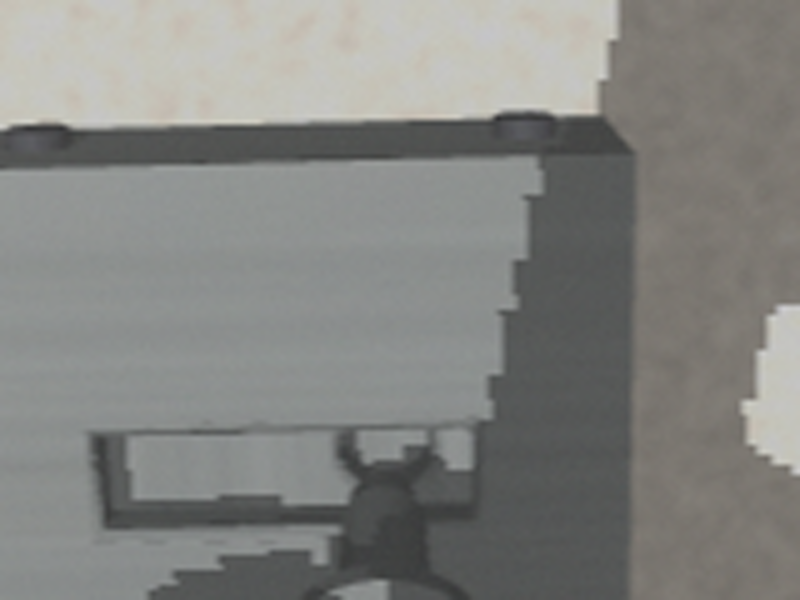

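The slot's centre line is at crop row 474 and the eye is centred near (388,449). The nose is at about (385,503), so it is directly above the eye but perhaps 0.6 mm too far in +x. I'll correct that and go down slowly.

send_rows:
  dr:
    - [0,0,0]
    - [0,0,0]
    - [0,0,0]
    - [0,0,0]
    - [0,0,0]
    - [0,0,0]
    - [0,0,0]
    - [0,0,0]
  xyz:
    - [0.06,0.03,0]
    - [0.06,0.03,0.2]
    - [0.06,0.03,0.4]
    - [0.06,0.03,0.6]
    - [0.06,0.03,0.8]
    - [0.06,0.03,1.0]
    - [0.06,0.03,1.0]
    - [0.06,0.03,1.0]
  jaw: [0,0,0,0,0,0,0,0]

```text
time_s: 7.3
eef_pos: [0.512, 0.0274, 0.1403]
eef_rot: [0.0, 0.044, 0.999, -0.0]
wrist_force: [-0.3, 0.5, -0.5]
opening: 0.165
grasp_force: 58.9
```

send_rows:
  dr:
    - [0,0,0]
    - [0,0,0]
    - [0,0,0]
    - [0,0,0]
    - [0,0,0]
    - [0,0,0]
    - [0,0,0]
    - [0,0,0]
  xyz:
    - [0,0,0.2]
    - [0,0,0.4]
    - [0,0,0.6]
    - [0,0,0.8]
    - [0,0,1.0]
    - [0,0,1.2]
    - [0,0,1.2]
    - [0,0,1.2]
  jaw: [0,0,0,0,0,0,0,0]

```text
time_s: 8.3
eef_pos: [0.512, 0.0274, 0.1284]
eef_rot: [0.0, 0.044, 0.999, -0.0]
wrist_force: [-0.6, -0.9, -1.1]
opening: 0.164
grasp_force: 58.9
```

send_rows:
  dr:
    - [0,0,0]
    - [0,0,0]
    - [0,0,0]
    - [0,0,0]
    - [0,0,0]
    - [0,0,0]
    - [0,0,0]
    - [0,0,0]
  xyz:
    - [0,0,0.2]
    - [0,0,0.4]
    - [0,0,0.6]
    - [0,0,0.8]
    - [0,0,0.8]
    - [0,0,0.8]
    - [0,0,0.8]
    - [0,0,0.8]
  jaw: [0,0,0,0,0,0,0,0]

```text
time_s: 9.3
eef_pos: [0.5119, 0.0274, 0.1204]
eef_rot: [0.0, 0.044, 0.999, 0.0]
wrist_force: [0.1, 0.6, -0.9]
opening: 0.167
grasp_force: 58.9
```

send_rows:
  dr:
    - [0,0,0]
    - [0,0,0]
    - [0,0,0]
    - [0,0,0]
    - [0,0,0]
    - [0,0,0]
    - [0,0,0]
    - [0,0,0]
  xyz:
    - [-0.01,-0.4,0]
    - [-0.02,-0.8,0]
    - [-0.03,-1.2,0]
    - [-0.04,-1.6,0]
    - [-0.05,-2.0,0]
    - [-0.06,-2.4,0]
    - [-0.06,-2.8,0]
    - [-0.06,-2.9,0]
  jaw: [0,0,0,0,0,0,0,0]

```text
time_s: 10.3
eef_pos: [0.51, -0.002, 0.1203]
eef_rot: [0.0, 0.044, 0.999, -0.0]
wrist_force: [1.3, 4.2, 0.4]
opening: 0.16
grasp_force: 58.9
```

send_rows:
  dr:
    - [0,0,0]
    - [0,0,0]
    - [0,0,0]
    - [0,0,0]
    - [0,0,0]
    - [0,0,0]
    - [0,0,0]
    - [0,0,0]
  xyz:
    - [0,0,0]
    - [0,0,0]
    - [0,0,0.1]
    - [0,0,0.2]
    - [0,0,0.4]
    - [0,0,0.5]
    - [0,0,0.5]
    - [0,0,0.5]
  jaw: [0,0,0,0,0,0,0,0]

```text
time_s: 11.3
eef_pos: [0.5099, -0.0016, 0.1152]
eef_rot: [-0.0, 0.044, 0.999, -0.0]
wrist_force: [1.1, -0.6, -1.1]
opening: 0.164
grasp_force: 58.8
```

send_rows:
  dr:
    - [0,0,0]
    - [0,0,0]
    - [0,0,0]
    - [0,0,0]
    - [0,0,0]
    - [0,0,0]
    - [0,0,0]
    - [0,0,0]
  xyz:
    - [0,0,0.2]
    - [0,0,0.4]
    - [0,0,0.6]
    - [0,0,0.8]
    - [0,0,1.0]
    - [0,0,1.0]
    - [0,0,1.0]
    - [0,0,1.0]
  jaw: [0,0,0,0,0,0,0,0]

```text
time_s: 12.3
eef_pos: [0.5099, -0.0016, 0.1053]
eef_rot: [-0.0, 0.044, 0.999, -0.0]
wrist_force: [-0.0, -0.7, -1.7]
opening: 0.164
grasp_force: 58.8
```

send_rows:
  dr:
    - [0,0,0]
    - [0,0,0]
    - [0,0,0]
    - [0,0,0]
    - [0,0,0]
    - [0,0,0]
    - [0,0,0]
    - [0,0,0]
  xyz:
    - [0,0,0.1]
    - [0,0,0.2]
    - [0,0,0.3]
    - [0,0,0.4]
    - [0,0,0.5]
    - [0,0,0.55]
    - [0,0,0.6]
    - [0,0,0.6]
  jaw: [0,0,0,0,0,0,0,0]

```text
time_s: 13.3
eef_pos: [0.5099, -0.0016, 0.0992]
eef_rot: [-0.0, 0.044, 0.999, 0.0]
wrist_force: [0.1, -0.2, -1.3]
opening: 0.163
grasp_force: 58.9
```

send_rows:
  dr:
    - [0,0,0]
    - [0,0,0]
    - [0,0,0]
    - [0,0,0]
    - [0,0,0]
    - [0,0,0]
    - [0,0,0]
    - [0,0,0]
  xyz:
    - [0,0,0.03]
    - [0,0,0.06]
    - [0,0,0.09]
    - [0,0,0.12]
    - [0,0,0.15]
    - [0,0,0.18]
    - [0,0,0.2]
    - [0,0,0.2]
  jaw: [0,0,0,0,0,0,0,0]

```text
time_s: 14.3
eef_pos: [0.51, -0.0016, 0.0981]
eef_rot: [0.0, 0.044, 0.999, -0.0]
wrist_force: [-4.1, 1.1, 8.2]
opening: 0.164
grasp_force: 59.9
```

Contact came at the predicted height with 8 N, so the collar is home. I'll ease the preload, release and retreat.

send_rows:
  dr:
    - [0,0,0]
    - [0,0,0]
    - [0,0,0]
    - [0,0,0]
    - [0,0,0]
    - [0,0,0]
    - [0,0,0]
    - [0,0,0]
  xyz:
    - [0,0,-0.05]
    - [0,0,-0.05]
    - [0,0,-0.05]
    - [0,0,-0.05]
    - [0,0,-0.05]
    - [0,0,-0.05]
    - [0,0,-0.05]
    - [0,0,-0.05]
  jaw: [0,20,25,30,40,50,50,50]

```text
time_s: 15.3
eef_pos: [0.51, -0.0016, 0.0978]
eef_rot: [0.0, 0.044, 0.999, -0.0]
wrist_force: [-0.3, -0.1, 0.9]
opening: 0.5
grasp_force: 0.0
```

send_rows:
  dr:
    - [0,0,0]
    - [0,0,0]
    - [0,0,0]
    - [0,0,0]
    - [0,0,0]
    - [0,0,0]
    - [0,0,0]
    - [0,0,0]
  xyz:
    - [0,0,0]
    - [0,0,-0.5]
    - [0,0,-2]
    - [0,0,-4]
    - [0,0,-7]
    - [0,0,-10]
    - [0,0,-10]
    - [0,0,-10]
  jaw: [50,50,50,50,50,50,50,50]

```text
time_s: 16.3
eef_pos: [0.5097, -0.0015, 0.1978]
eef_rot: [0.0, 0.044, 0.999, -0.0]
wrist_force: [-0.0, -0.1, 0.3]
opening: 0.497
grasp_force: 0.0
```

```bash
python3 - <<'E'
from h import *
c,im=snap("wrist","w4.png")
o=ctrl.get_obs();print(o["time_s"],o["eef_pos"],o["wrist_force"],o["opening"])
K=np.array(c["camera_matrix"])
for w in([.5101,-.0012,.107],[.5101,-.0012,.075]):
  p=np.linalg.inv(c["world_from_camera"])@np.r_[w,1];q=K@[p[0],-p[1],-p[2]];q=q[:2]/q[2];print(q,(q-[220,130])*4)
s,ims=snap("side","s4.png")
m=np.hstack([cv2.resize(im[130:280,220:400,::-1],None,fx=2.5,fy=2.5,interpolation=2),cv2.resize(ims[200:275,280:370,::-1],None,fx=3.8,fy=5,interpolation=2)]);cv2.imwrite('pics/end.png',m)
E
```

```text
16.35 [ 0.50936944 -0.00142765  0.19719279] [-0.05298402 -0.06079468  0.72314527] 0.49701407763422956
[317.21925112 250.6337279 ] [388.87700447 482.53491158]
[317.16692425 236.94492287] [388.66769699 427.77969149]
```

View pics/end.png

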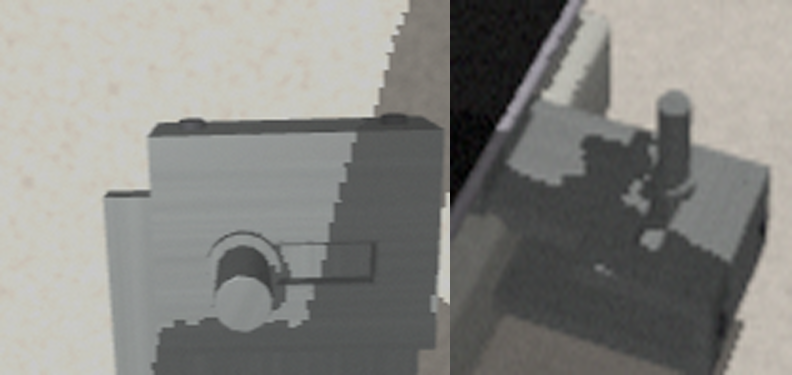

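The pin stands upright, with its top at (243,304) in the left crop and its collar flush on the upper ear at the slot's hole end. The gripper is clear, so I'm handing in.

```bash
python3 -c "
from bench import ctrl
print(ctrl.hand_in())"
```

```text
the job is handed in; nothing more can be done
None
```

The locking pin is through both ears and the eye, with its collar seated on the upper ear and the gripper released and clear. I handed the job in at about 16 s; the hand-in returned no verdict.

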